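Pin the sawing board to its beam

ROBOT

A 7-joint arm with a two-finger parallel gripper is mounted at the origin on the work surface. World frame = base frame: x ahead of the robot, y to its left, z up, the work surface at z = 0. Lengths are in m, angles in degrees, forces in N, time in s.
With the tool pointing down it reaches from about 0.35 to 0.9 m from the base axis. Payload 7.2 kg.
Tool frame: the origin (TCP) lies between the finger pads; the fingertips stand 17 mm ahead of it and the grasp point (between the pads) lies 2 mm behind it; x points along the fingers, y is the direction in which the jaws open and shut, and the axes are right-handed (so a half turn about x gives the same grasp; the last joint's range is limited). The gripper opens to 88 mm and grips with 3 to 60 N. Pads are 20 mm wide; open, the fingers measure 115 mm over their backs; the gripper's body (75 mm by 178 mm) begins 61 mm behind the grasp point.
Start: joints at [-68.079, 23.554, -0.728, 91.456, 0.321, 64.991, -4.71], TCP at [0.272, 0.563, 0.24] pointing down, gripper open.
Joint ranges: [-169.25, 169.25], [-16.82, 113.86], [-84.01, 82.57], [7.8, 145.47], [-59.2, 239.2], [7.22, 106.19], [-163.78, 163.78]. Speed limits (degrees/s): [136.94, 136.94, 172.46, 172.46, 180, 180, 180].

INTERFACE

Orientations are given as a 3x3 rotation matrix whose columns are the frame's x, y, z axes.
In Python, from workcell import * gives the robot as it stands. The module is installed in compiled form; this text tells all that it offers.
- The arm moves only by the tool step_arm, never from a script. Its argument "series" is a list that holds one entry, the list of rows, each a list of 7 numbers: the closure, from -1 (fully open) to 1 (shut), then the shift along the tool's x, y, z in cm, then the turn, a rotation vector about the tool's x, y, z in rad. In form: [[[gripper, tx, ty, tz, wx, wy, wz], ...]]. A call has 1 to 8 rows; each row is the pose to reach, as a shift and turn from the pose commanded when the call began, along the tool's axes at that moment; what a row does not reach only later rows make up. A row lasts 1/8 s, in which the tool goes at most 62.5 mm and 10.7 degrees, less where a joint would pass 70% of its speed; a pose out of reach is approached as far as the arm can. A call with a gripper value outside its range is refused whole. The fingers move at their own pace and stop on an object; "squeeze" is the grip in N (left out, the last holds). Time passes only in rows, so rows that repeat a pose let the fingers close. It gives the time, the measured TCP pose, the force and the opening at its end, in the units of the state.
- get_state(): the state, without advancing time (a new reading comes with each control period).
- grab_frame(name): name is "scene" or "side" or "wrist"; returns the picture (480x640x3 uint8, blue, green, red); there is no depth.
- camera_model(name): a dict with "intrinsics" (3x3 intrinsics, pixels), "R" (3x3) and "t" (3): a world point X has camera coordinates R X + t. Camera axes: x right, y down, z forward; pixel columns grow to the right and rows downward; lengths in m; the calibration is good to about 2 mm. A picture is of the moment at which its call begins: read the wrist's pose just before it. camera_model takes no time and is no camera call; for the wrist camera it gives the pose at the moment of the call.
- close_job(): hands the job in, once; it reports no verdict.
The state is a dict: "time_s": time; "joint_positions": joint angles; "joint_vel": joint speeds; "effort": joint torques, N m; "ee_pos": TCP position; "tool_rot": TCP orientation; "contact_force": force on the tool from outside, world axes, zero at the start; "moment": the same for the moment, N m; "opening": finger opening in m.
Only numpy, scipy, OpenCV 4.12 (cv2) and the standard library are available. Lean on these libraries where they do the work, as an engineer would, in place of code of your own. Each camera call takes 0.05 s, during which the arm holds its last target. There are 200 camera calls.

TASK

Swing the steel dust cover on the sawing board fully aside, then take the wooden pin with the thick head out of the rack and put it through the open bore into the blind hole in the beam underneath, fully home, and let go of it. The blind hole does not line up with the bore, so feel for it by sliding the pin's tip over the beam in a growing spiral with a light, steady push, never forcing it (always under 30 N), until it drops in. Leave everything else where it is.

Things in the scene. Friction and masses are not known exactly. Their poses are not given: they have to be found in the camera images.
- guide: plywood sawing board 25 mm thick (205 x 180 mm) fixed on a 45 mm high wooden beam; its top is 70 mm above the bench and all of it is fixed. Origin on the bench level on the vertical axis of the bore; z up. The board spans x -110 to +95 mm and y -65 to +115 mm; a fence 35 mm high stands on it along its -x edge (x -110 to -90 mm). The beam's top face, at z = 45 mm, is the floor of the bore.
- bore (a point): centre of the mouth of the bore, level with the board's top (70 mm above the bench). The bore is a round hole of 32 mm diameter through the board, 25 mm deep, down to the beam's top. In that floor is a round blind hole of 14 mm diameter, 30 mm deep (bottom 15 mm above the bench), with a 1 mm chamfer at its mouth; its centre lies up to 5 mm from the bore's axis in an unknown direction and is not measured.
- cover (a joint): angle of the steel dust cover about its vertical pivot; 0 = over the bore, positive = turned counterclockwise seen from above, stop at 1.75 rad; it stays where it is left (about 0.06 N m of friction). The cover is a flat strip 46 x 85 mm, 4 mm thick, top face 74.5 mm above the bench. The pivot is at x 0, y +50 mm in the board's frame; opening swings the free end with its knob towards the board's +x side.
- cover_knob (a point): on the axis of the black round knob of the cover, 16 mm diameter, 36 mm tall (from 74.5 to 110.5 mm above the bench); this point is 28 mm above the cover's underside (98.5 mm above the bench), 55 mm from the pivot. With the cover at 0 the knob is at x 0, y -5 mm in the board's frame.
- pin_head (a point): centre of the head of the wooden pin, 60 g or so. The head is a cylinder 26 mm in diameter and 40 mm tall; under it is a straight shank 12 mm in diameter, 62 mm long. The point lies on the axis, 82 mm above the tip and 20 mm below the top; z along the axis, up. Fully home the head's underside is about 7 mm above the board.
- pin_tip (a point): centre of the pin's lower end (1 mm chamfer). The pin starts upright in one of the three holes of the rack, tip 10 mm above the bench.
- rack: fixed wooden block 60 x 180 x 40 mm with three holes of 15 mm diameter, 30 mm deep, at y -60, 0 and +60 mm in its own frame; origin under its centre. The headed pin and two plain dowels stand in them, in any order.
- dowel_a: bystander: plain dowel 12 mm thick, 95 mm long, no head, standing in the rack; origin at its foot
- dowel_b: bystander: plain dowel 12 mm thick, 85 mm long, no head, standing in the rack; origin at its foot
- offcut: bystander: wooden offcut 30 x 55 x 18 mm lying on the sawing board; origin under its centre
- block: bystander: wooden block 45 x 70 x 38 mm on the bench; origin under its centre
- glue: bystander: white glue bottle, 56 mm across, 150 mm tall; origin under its centre
- mallet: bystander: hammer lying on the bench; origin under it
- tape: bystander: tape measure 65 x 30 x 60 mm; origin under its centre
- square: bystander: try square lying on the bench, stock 100 mm, blade 180 mm; origin under the stock
- pin: the same pin as a whole; origin at its tip
Not all that is in view belongs to the job. Leave any orange or pink look-alike of the pin alone.

How it is judged (in metres and radians):
On the way, in this order (a step that is already met when the one before it is completed fails the run):
1. the cover is swung aside (past 1.2 rad) (value of joint cover above 1.2 rad), for 0.2 s.
2. the pin is out of the rack, its tip over 60 mm above the bench (height (world z) of pin_tip above 0.06 m), for 0.1 s.
3. the pin's tip is at the bottom of the blind hole (z of pin_tip in the frame of guide below 0.019 m and horizontal distance between pin_tip and bore below 0.011 m and angle between pin_tip's own z axis and vertical below 0.12 rad), for 0.2 s.
At the end, for the whole second after the job is handed in: The pin stands in the blind hole, its tip within 4 mm of the hole's bottom (less than 19 mm above the bench), within 11 mm of the bore's axis, upright within 0.12 rad, at rest and released; the cover is still aside, past 1.2 rad (all of step 3 and value of joint cover above 1.2 rad and linear speed of pin below 0.02 m/s and contact force between the fingers and pin below 0.1 N); the robot touches nothing.
It fails at once if the pin is pressed against the board or beam with over 30 N (contact force between pin and guide above 30 N).
It fails at once if a bystander is moved over 40 mm (distance of any of dowel_a, dowel_b, offcut, block, glue, mallet, tape, square from where it was at the start of the episode above 0.04 m).
It also fails if it takes over 72 s, if anything falls off the work surface, if the arm or the gripper's body presses on something with over 40 N, if the wrist force passes 120 N, or if a joint passes its speed limit or range.

## Working session

There is one attempt and no reset: what is moved stays moved. The work goes in short steps, Python scripts to look and compute and a tool call to move; the robot and the scene stay as the last step left them, time stands still between calls to the robot, and variables do not carry over. Pictures are saved under pics/ and viewed, about 8 in all and at most 12, crops included, and the job is handed in when it is done.

Besides the shell and the picture viewer there is one more tool, called after "Emit:" as name(argument=value, ...) on one line, values as JSON. step_arm: Moves the arm, as the interface text tells. Its arguments: {"type":"object","properties":{"series":{"type":"array","items":{"type":"array","items":{"type":"array","items":{"type":"number"}}}},"squeeze":{"type":"number"}},"required":["series"]}

```bash
mkdir -p pics; python3 - <<'E'
from workcell import *
import cv2,numpy as np
s=get_state();print(s)
a=grab_frame("scene");b=grab_frame("side")
cv2.imwrite("pics/a.png",a);cv2.imwrite("pics/b.png",b)
for n in("scene","side","wrist"):print(n,camera_model(n))
E
```

```text
{'time_s': 0.0, 'joint_positions': array([-68.07747706,  23.59989199,  -0.72696768,  91.50377667,
         0.32156881,  64.9892442 ,  -4.70899129]), 'joint_vel': array([-0.0759198 , -0.02940774,  0.00583766,  0.00190438,  0.01715853,
        0.03947937,  0.1039904 ]), 'effort': array([-1.90812798e-04, -5.87946081e+01,  6.41318019e-01, -2.91079581e+01,
       -5.39312256e-02,  1.82606274e-02,  1.44991141e-04]), 'ee_pos': array([0.27216138, 0.56210588, 0.23881249]), 'tool_rot': array([[-5.68796733e-04,  4.35685080e-01,  9.00098988e-01],
       [-1.48056368e-03,  9.00097780e-01, -4.35685431e-01],
       [-9.99998742e-01, -1.58047032e-03,  1.33086831e-04]]), 'contact_force': array([0.25440568, 0.8735938 , 0.32852156]), 'moment': array([ 0.03298024,  0.00215935, -0.00446149]), 'opening': 0.08789940657716186}
scene {'intrinsics': array([[439.18381158,   0.        , 317.18043593],
       [  0.        , 439.18381158, 228.24466402],
       [  0.        ,   0.        ,   1.        ]]), 'R': array([[-0.58728901,  0.80932559, -0.00914935],
       [ 0.63123048,  0.45091996, -0.63104617],
       [
[... 189 characters left out ...]
82.03597415, 248.49157847],
       [  0.        ,   0.        ,   1.        ]]), 'R': array([[ 0.84208096, -0.53927821, -0.00886972],
       [-0.38762731, -0.59368013, -0.70518719],
       [ 0.37502631,  0.59726285, -0.70896569]]), 't': array([-0.54171038,  0.2169334 ,  0.81339952])}
wrist {'intrinsics': array([[360.396528  ,   0.        , 315.99053237],
       [  0.        , 360.396528  , 233.67148372],
       [  0.        ,   0.        ,   1.        ]]), 'R': array([[ 4.35345476e-01,  9.00263337e-01, -4.90637937e-04],
       [ 8.73142710e-01, -4.22097712e-01,  2.43834635e-01],
       [ 2.19308285e-01, -1.06580702e-01, -9.69816699e-01]]), 't': array([-0.62478513, -0.02871078,  0.38896198])}
```

View pics/a.png

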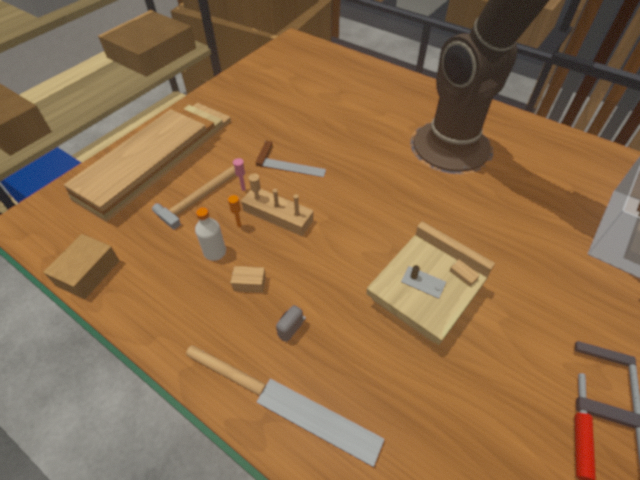

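View pics/b.png

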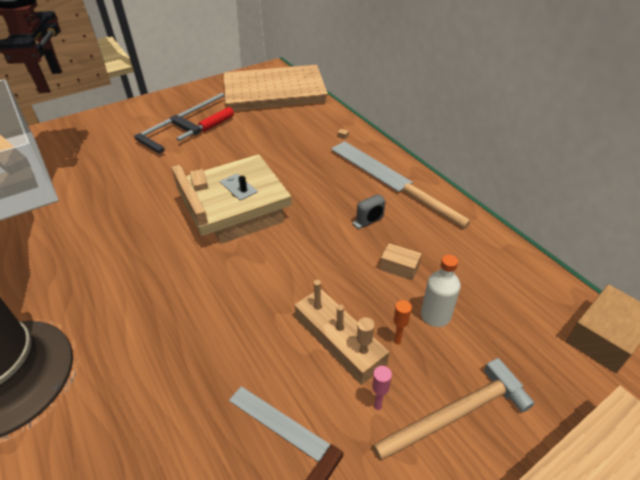

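The headed wooden pin is at (255,183) in scene and (366,328) in side. Candidates that could be mistaken for it are the orange look-alike at scene (235,205), side (402,315), and the pink one at scene (239,170), side (382,382). The plain dowels are at scene (276,198) and (296,205). The guide's black knob is at scene (416,271), side (243,184). Next is a close crop of both.

```bash
python3 - <<'E'
import cv2,numpy as np
a=cv2.imread("pics/a.png");b=cv2.imread("pics/b.png")
def c(i,x,y,w,h):return cv2.resize(i[y:y+h,x:x+w],(400,300),interpolation=cv2.INTER_CUBIC)
o=np.vstack([np.hstack([c(a,360,215,140,105)+0,c(b,165,145,140,105)]),np.hstack([c(a,220,150,100,75),c(b,290,275,120,90)])])
cv2.imwrite("pics/c.png",o)
E
```

```text
(no output)
```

View pics/c.png

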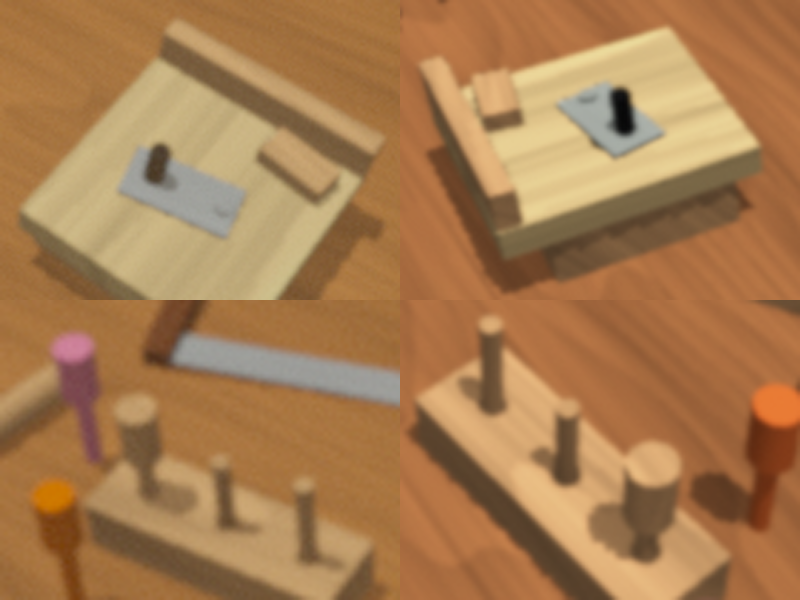

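The crop confirms the choice. The wooden headed pin, with its head's top at scene (254.3,176.8) and side (365.6,323.9), stands in the rack's end hole. The orange and pink ones stand outside the rack. The knob's top is at scene (416,267.5), side (242,178.6), and the pivot dot is at scene (437.7,289), side (230.8,179).

```bash
cat > h.py <<'E'
from workcell import *
import cv2,numpy as np
def ray(n,p,z,m=None):
    m=m or camera_model(n);K,R,t=m["intrinsics"],m["R"],m["t"]
    d=R.T@np.linalg.solve(K,[p[0],p[1],1]);c=-R.T@t
    return (c+d*(z-c[2])/d[2])[:2]
def proj(n,X,m=None):
    m=m or camera_model(n);c=np.atleast_2d(X)@m["R"].T+m["t"];q=c@m["intrinsics"].T
    return q[:,:2]/q[:,2:]
E
python3 - <<'E'
from h import *
for n,s,q,z in [("knobtop",(416,267.5),(242,178.6),.1105),("knobbot",(414.3,278),(243,190.5),.0745),("pivot",(437.7,288.9),(230.8,179),.0755),("pintop",(254.25,176.75),(365.6,323.9),.112),("dow1",(275.25,190.75),(340.4,307.4),.1),("dow2",(296,196.25),(317,282.2),.1),
("cornA scene +? left",(367.7,289.6),(291,198.2),.07),("cornB",(437,337),(259.5,155.5),.07)]:
    print(n,ray("scene",s,z).round(4),ray("side",q,z).round(4))
E
```

```text
knobtop [0.5329 0.1434] [0.5298 0.1361]
knobbot [0.5339 0.1465] [0.5302 0.1424]
pivot [0.5301 0.199 ] [0.5251 0.1932]
pintop [ 0.5259 -0.3059] [ 0.5262 -0.3081]
dow1 [ 0.5244 -0.2415] [ 0.5169 -0.2526]
dow2 [ 0.5096 -0.1893] [ 0.5137 -0.1859]
cornA scene +? left [0.6135 0.0799] [0.6067 0.0674]
cornB [0.6259 0.2458] [0.6239 0.247 ]
```

Emit:
step_arm(series=[[[-1, -0.25, -3, 5, 0.13, 0, 0], [-1, -0.5, -6, 10, 0.26, 0, 0], [-1, -0.75, -9, 15, 0.39, 0, 0], [-1, -1, -12, 20, 0.52, 0, 0], [-1, -1.25, -15, 25, 0.65, 0, 0], [-1, -1.5, -18, 30, 0.78, 0, 0], [-1, -1.75, -21, 35, 0.91, 0, 0], [-1, -2, -24, 40, 1.05, 0, 0]]])

```text
time_s: 1.1
ee_pos: [0.5284, 0.1706, 0.2596]
tool_rot: [[-0.0, 0.998, 0.066], [0.0, 0.066, -0.998], [-1.0, -0.0, -0.0]]
contact_force: [1.4, -0.1, -0.7]
opening: 0.0878
```

Emit:
step_arm(series=[[[-1, 0, 0, 0, 0, 0, 0], [-1, 0, 0, 0, 0, 0, 0], [-1, 0, 0, 0, 0, 0, 0]]])

```text
time_s: 1.48
ee_pos: [0.5269, 0.1738, 0.2593]
tool_rot: [[-0.001, 0.997, 0.073], [0.0, 0.073, -0.997], [-1.0, -0.001, -0.0]]
contact_force: [-0.5, 0.4, -0.4]
opening: 0.088
```

```bash
python3 - <<'E'
from h import *
import json
s=get_state();m=camera_model("wrist");f=grab_frame("wrist")
cv2.imwrite("pics/w1.png",f);np.savez("w1.npz",**m)
print(s["ee_pos"],s["tool_rot"].round(4),s["joint_positions"].round(1),s["contact_force"])
print(proj("wrist",[[.532,.146,.07],[.532,.146,.1105],[.53,.195,.0745]],m).round(0))
E
```

```text
[0.52694768 0.17380875 0.25932853] [[-8.000e-04  9.973e-01  7.300e-02]
 [ 3.000e-04  7.300e-02 -9.973e-01]
 [-1.000e+00 -8.000e-04 -4.000e-04]] [-40.1  16.   21.1 101.   -6.4  64.2 -12.8] [-0.52684218  0.36443152 -0.39477375]
[[320. 245.]
 [320. 258.]
 [322. 195.]]
```

View pics/w1.png

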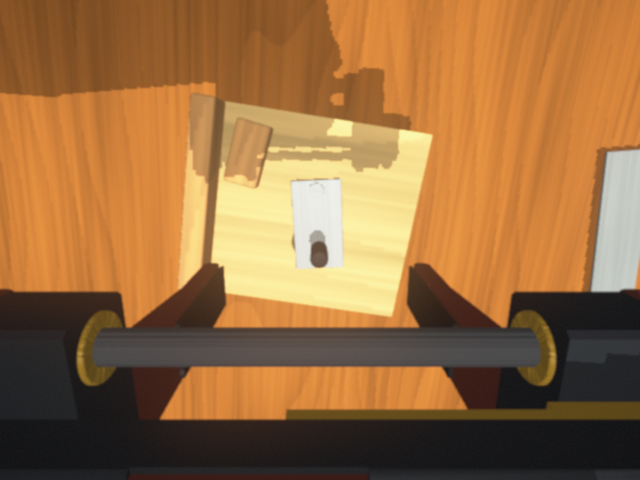

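The wrist picture shows the board's +x corners at (433,134) and (392,316). The fence's top corner is at (190,93), the pivot at (317,186) and the knob's top at (319,262). A sliver of the bore shows at (295,243), so the cover isn't square to the board.

```bash
python3 - <<'E'
from h import *
from scipy.optimize import least_squares
m=dict(np.load("w1.npz"))
G=np.array([[.095,.115,.07],[.095,-.065,.07],[-.11,.115,.105],[-.09,.115,.105],[0,.05,.0755]])
P=np.array([[433,134],[392,316],[190,93],[224,101],[317,185]])
def W(v):
    c,s=np.cos(v[2]),np.sin(v[2]);return np.c_[v[0]+G[:,0]*c-G[:,1]*s,v[1]+G[:,0]*s+G[:,1]*c,G[:,2]]
r=least_squares(lambda v:(proj("wrist",W(v),m)-P).ravel(),[.53,.146,0],loss="soft_l1")
print(r.x,np.degrees(r.x[2]));print((proj("wrist",W(r.x),m)-P).round(1))
print("knob",ray("wrist",(319,262),.1105,m),ray("wrist",(319,245),.1105,m))
pv=W(r.x)[4][:2];print("pivot",pv,ray("wrist",P[4],.0755,m))
print("scene chk",proj("scene",W(r.x)).round(1), "side",proj("side",W(r.x)).round(1))
# refine knob: dark blob centroid
f=cv2.imread("pics/w1.png").max(2);M=(f[225:280,295:345]<90);ys,xs=np.nonzero(M);print(xs.min()+295,xs.max()+295,ys.min()+225,ys.max()+225)
E
```

```text
[ 0.52175267  0.14852961 -0.07462412] -4.275646858674317
[[-0.   0.2]
 [ 1.   0.2]
 [ 0.3 -0.1]
 [-8.1 -4.1]
 [ 0.2  6.1]]
knob [0.53105756 0.14231205] [0.5299167  0.15741061]
pivot [0.52548041 0.19839046] [0.52485757 0.20395862]
scene chk [[442.  339.6]
 [366.8 288.2]
 [495.4 262.3]
 [491.  268.4]
 [438.4 287.2]] side [[258.2 153.5]
 [290.9 195.1]
 [170.3 166. ]
 [179.2 163.4]
 [230.  177.8]]Traceback (most recent call last):
  File "<stdin>", line 14, in <module>
    return umr_minimum(a, axis, None, out, keepdims, initial, where)
ValueError: zero-size array to reduction operation minimum which has no identity
```

Emit:
step_arm(series=[[[-1, 4, 0.1, 1.5, 0, 0, 0], [-1, 8, 0.2, 3.1, 0, 0, 0], [-1, 12, 0.2, 3.1, 0, 0, 0], [-1, 15.8, 0.2, 3.1, 0, 0, 0], [-0.4, 15.8, 0.2, 3.1, 0, 0, 0], [0.2, 15.8, 0.2, 3.1, 0, 0, 0], [0.45, 15.8, 0.2, 3.1, 0, 0, 0], [0.45, 15.8, 0.2, 3.1, 0, 0, 0]]], squeeze=5)

```text
time_s: 2.52
ee_pos: [0.5326, 0.1418, 0.1029]
tool_rot: [[0.002, 0.998, 0.07], [0.001, 0.07, -0.998], [-1.0, 0.002, -0.001]]
contact_force: [-1.0, -0.7, 1.4]
opening: 0.0512
```

Emit:
step_arm(series=[[[0.45, 0, 0, 0, 0, 0, 0], [0.45, 0, 0, 0, 0, 0, 0], [0.45, 0, 0, 0, 0, 0, 0]]])

```text
time_s: 2.9
ee_pos: [0.5319, 0.1415, 0.1017]
tool_rot: [[0.0, 0.998, 0.07], [0.0, 0.07, -0.998], [-1.0, 0.0, -0.0]]
contact_force: [-0.7, 0.1, 0.9]
opening: 0.025
```

Emit:
step_arm(series=[[[0.45, 0, 0.54, -0.05, -0.095, 0, 0], [0.45, 0, 1.08, -0.15, -0.19, 0, 0], [0.45, 0, 1.6, -0.3, -0.285, 0, 0], [0.45, 0, 2.1, -0.5, -0.38, 0, 0], [0.45, 0, 2.59, -0.74, -0.475, 0, 0], [0.45, 0, 3.05, -1.03, -0.57, 0, 0], [0.45, 0, 3.48, -1.37, -0.665, 0, 0], [0.45, 0, 3.87, -1.74, -0.76, 0, 0]]])

```text
time_s: 3.9
ee_pos: [0.569, 0.1614, 0.1014]
tool_rot: [[-0.001, 0.673, 0.74], [-0.0, 0.74, -0.673], [-1.0, -0.001, -0.001]]
contact_force: [-1.2, -1.2, 0.7]
opening: 0.0245
```

Emit:
step_arm(series=[[[0.45, 0, 0.54, -0.05, -0.095, 0, 0], [0.45, 0, 1.08, -0.15, -0.19, 0, 0], [0.45, 0, 1.6, -0.3, -0.285, 0, 0], [0.45, 0, 2.1, -0.5, -0.38, 0, 0], [0.45, 0, 2.59, -0.74, -0.475, 0, 0], [0.45, 0, 3.05, -1.03, -0.57, 0, 0], [0.45, 0, 3.48, -1.37, -0.665, 0, 0], [0.45, 0, 3.87, -1.74, -0.76, 0, 0]]])

```text
time_s: 4.9
ee_pos: [0.5824, 0.2013, 0.1013]
tool_rot: [[-0.001, -0.022, 1.0], [-0.001, 1.0, 0.022], [-1.0, -0.001, -0.001]]
contact_force: [-1.0, -1.6, 0.5]
opening: 0.0241
```

Emit:
step_arm(series=[[[0.45, 0, 0, 0, 0, 0, 0], [0.45, 0, 0, 0, 0, 0, 0], [0.45, 0, 0, 0, 0, 0, 0]]])

```text
time_s: 5.28
ee_pos: [0.5827, 0.2017, 0.1017]
tool_rot: [[0.0, -0.018, 1.0], [-0.0, 1.0, 0.018], [-1.0, -0.0, 0.0]]
contact_force: [0.6, 0.3, 0.1]
opening: 0.024
```

Emit:
step_arm(series=[[[0.45, -5, 0, 0, 0, 0, 0], [0.45, -10, 0, 0, 0.1, 0, 0], [-0.2, -14, -1, -2, 0.25, 0, 0], [-1, -15.8, -2.7, -4, 0.42, 0, 0], [-1, -15.8, -2.7, -5.6, 0.6, 0, 0], [-1, -15.8, -2.7, -5.6, 0.77, 0, 0], [-1, -15.8, -2.7, -5.6, 0.95, 0, 0], [-1, -15.8, -2.7, -5.6, 1.12, 0, 0]]])

```text
time_s: 6.28
ee_pos: [0.5271, 0.1737, 0.2599]
tool_rot: [[0.0, 0.895, 0.447], [0.0, 0.447, -0.895], [-1.0, 0.0, -0.0]]
contact_force: [-0.1, 0.3, -0.1]
opening: 0.0807
```

Emit:
step_arm(series=[[[-1, 0, 0, 0, 0.15, 0, 0], [-1, 0, 0, 0, 0.3, 0, 0], [-1, 0, 0, 0, 0.4, 0, 0], [-1, 0, 0, 0, 0.4, 0, 0], [-1, 0, 0, 0, 0.4, 0, 0], [-1, 0, 0, 0, 0.4, 0, 0]]])

```text
time_s: 7.02
ee_pos: [0.5271, 0.1737, 0.2597]
tool_rot: [[0.0, 0.997, 0.071], [0.0, 0.071, -0.997], [-1.0, 0.0, -0.0]]
contact_force: [-0.8, -0.8, 0.5]
opening: 0.088
```

```bash
python3 - <<'E'
from h import *
s=get_state();m=camera_model("wrist");f=grab_frame("wrist")
cv2.imwrite("pics/w2.png",f);np.savez("w2.npz",**m)
cv2.imwrite("pics/w2c.png",cv2.resize(f[80:330,170:450],(784,700//1)[:2] if 0 else (672,600),interpolation=cv2.INTER_CUBIC))
print(s["ee_pos"],s["tool_rot"].round(4),s["contact_force"])
E
```

```text
[0.52713803 0.17373108 0.25966402] [[ 0.000e+00  9.975e-01  7.100e-02]
 [ 1.000e-04  7.100e-02 -9.975e-01]
 [-1.000e+00  0.000e+00 -1.000e-04]] [-0.7817251  -0.76560006  0.53312205]
```

View pics/w2c.png

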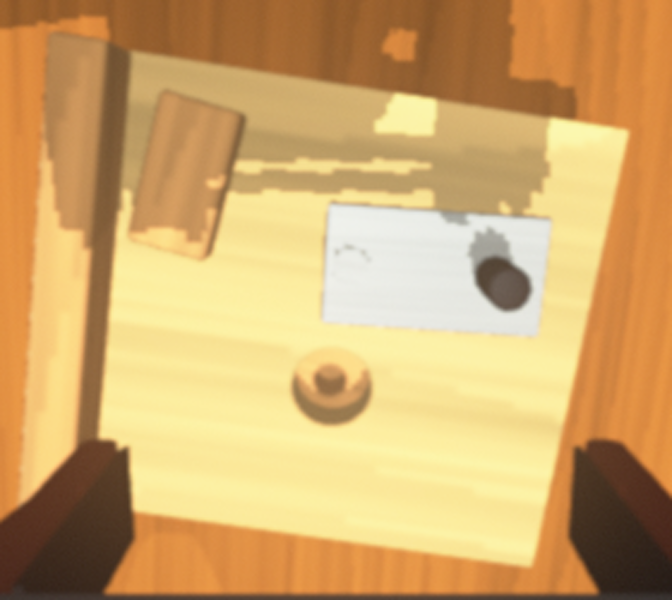

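The cover is about 90° open and the bore is clear. In the full frame the bore mouth is centred at about (308.3,240.8). The blind hole shows dark in the floor at about (307.1,237.9).

```bash
python3 - <<'E'
from h import *
m=dict(np.load("w2.npz"))
print("bore",ray("wrist",(308.3,240.8),.07,m),"hole",ray("wrist",(307.1,237.9),.045,m))
# refit guide
c=lambda x,y:(170+x/2.4,80+y/2.4)
for n,p,z in [("c++",(628,130),.07),("c+-",(532,566),.07),("knobtop",(508,288),.1105),("pivot",(350,262),.0745)]:print(n,ray("wrist",c(*p),z,m))
print("orange side",ray("side",(402,306),.105),"scene",ray("scene",(234,198),.105),"pink",ray("side",(382,373),.105),ray("scene",(239,162),.105))
E
```

```text
bore [0.52083663 0.14922703] hole [0.51934947 0.14542911]
c++ [0.62450162 0.25581431]
c+- [0.61049532 0.07649468]
knobtop [0.5787921  0.19922284]
pivot [0.52448505 0.19983869]
orange side [ 0.59976918 -0.30768847] scene [ 0.60346905 -0.30300754] pink [ 0.49816532 -0.38684433] [ 0.50282583 -0.37881965]
```

Emit:
step_arm(series=[[[-1, 0, -0.4, 5.7, 0, 0, 0], [-1, 0, -0.8, 11.4, 0, 0, 0], [-1, 0, -1.2, 17, 0, 0, 0], [-1, 0, -1.6, 22.7, 0, 0, 0], [-1, 0, -2, 28.4, 0, 0, 0], [-1, 0, -2.5, 34, 0, 0, 0], [-1, 0, -2.9, 39.7, 0, 0, 0], [-1, 0, -3.3, 45.3, 0, 0, 0]]])

```text
time_s: 8.07
ee_pos: [0.5258, -0.2822, 0.2598]
tool_rot: [[0.001, 0.997, 0.071], [0.0, 0.071, -0.997], [-1.0, 0.001, -0.0]]
contact_force: [0.8, 0.2, 0.5]
opening: 0.0878
```

Emit:
step_arm(series=[[[-0.2, 0, 0, 0, 0, 0, 0], [-0.1, 0, 0, 0, 0, 0, 0], [-0.1, 0, 0, 0, 0, 0, 0], [-0.1, 0, 0, 0, 0, 0, 0]]])

```text
time_s: 8.57
ee_pos: [0.5264, -0.279, 0.2598]
tool_rot: [[0.0, 0.997, 0.072], [0.0, 0.072, -0.997], [-1.0, 0.0, -0.0]]
contact_force: [0.0, 0.0, 0.4]
opening: 0.0512
```

```bash
python3 - <<'E'
from h import *
s=get_state();m=camera_model("wrist");f=grab_frame("wrist")
cv2.imwrite("pics/w3.png",f);np.savez("w3.npz",**m)
print(s["ee_pos"],s["tool_rot"].round(4),s["opening"],s["joint_positions"].round(1))
print(proj("wrist",[[.526,-.307,.112],[.526,-.307,.072]],m))
E
```

```text
[ 0.5263838  -0.27899963  0.25975455] [[ 3.000e-04  9.974e-01  7.220e-02]
 [ 5.000e-04  7.220e-02 -9.974e-01]
 [-1.000e+00  3.000e-04 -5.000e-04]] 0.05117472542698406 [ 4.5 20.6 25.  95.6 -9.4 65.9 36.1]
[[313.87642856 258.19382064]
 [314.06741193 245.34020716]]
```

View pics/w3.png

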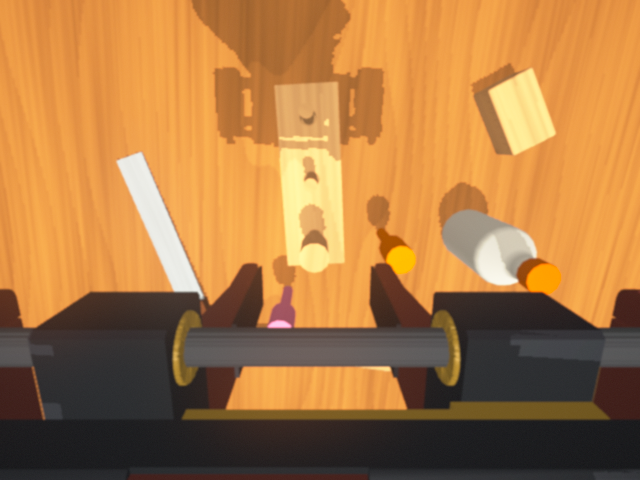

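The headed pin's top is at (314.5,256.5), within 2 px of the prediction. The neighbouring dowels are at (312,175) and (307,117), orange is at (400,258), pink at (280,322), and the glue is clear on the right. Next I descend and grip.

Emit:
step_arm(series=[[[-0.1, 2, -0.1, 1.5, 0, 0, 0], [-0.1, 6, -0.2, 2.6, 0, 0, 0], [-0.1, 10, -0.2, 2.6, 0, 0, 0], [-0.1, 13, -0.2, 2.6, 0, 0, 0], [-0.1, 15, -0.2, 2.6, 0, 0, 0], [-0.1, 16.5, -0.2, 2.6, 0, 0, 0], [-0.1, 16.5, -0.2, 2.6, 0, 0, 0], [0.2, 16.5, -0.2, 2.6, 0, 0, 0]]], squeeze=30)

```text
time_s: 9.62
ee_pos: [0.526, -0.307, 0.0951]
tool_rot: [[0.001, 0.998, 0.07], [-0.0, 0.07, -0.998], [-1.0, 0.001, 0.001]]
contact_force: [-0.6, 0.6, -0.4]
opening: 0.0413
```

Emit:
step_arm(series=[[[0.5, 0, 0, 0, 0, 0, 0], [1, 0, 0, 0, 0, 0, 0], [1, 0, 0, 0, 0, 0, 0], [1, 0, 0, 0, 0, 0, 0], [1, 0, 0, 0, 0, 0, 0]]])

```text
time_s: 10.25
ee_pos: [0.5262, -0.3068, 0.0954]
tool_rot: [[0.001, 0.998, 0.07], [-0.0, 0.07, -0.998], [-1.0, 0.001, 0.001]]
contact_force: [-1.0, 0.7, 6.8]
opening: 0.0254
```

Emit:
step_arm(series=[[[1, -1, 0, 0, 0, 0, 0], [1, -3, 0, 0, 0, 0, 0], [1, -5, 0, 0, 0, 0, 0], [1, -8, 0, 0, 0, 0, 0], [1, -11, 0, 0, 0, 0, 0], [1, -14, 0, 0, 0, 0, 0], [1, -15, 0, 0, 0, 0, 0], [1, -15, 0, 0, 0, 0, 0]]])

```text
time_s: 11.25
ee_pos: [0.5257, -0.3064, 0.2447]
tool_rot: [[0.0, 0.998, 0.07], [0.0, 0.07, -0.998], [-1.0, 0.0, 0.0]]
contact_force: [0.3, -0.5, -0.0]
opening: 0.0256
```

Emit:
step_arm(series=[[[1, 0, 0.3, -4, 0, 0, 0], [1, 0, 0.6, -10, 0, 0, 0], [1, 0, 1, -16, 0, 0, 0], [1, 0, 1.4, -22, 0, 0, 0], [1, 0, 1.8, -28, 0, 0, 0], [1, 0, 2.1, -34, 0, 0, 0], [1, 0, 2.4, -40, 0, 0, 0], [1, 0, 2.5, -45.1, 0, 0, 0]]])

```text
time_s: 12.25
ee_pos: [0.518, 0.1475, 0.2431]
tool_rot: [[-0.002, 0.997, 0.071], [-0.001, 0.071, -0.997], [-1.0, -0.002, 0.0]]
contact_force: [0.5, 0.2, -0.0]
opening: 0.0256
```

Emit:
step_arm(series=[[[1, 0, 0, 0, 0, 0, 0], [1, 0, 0, 0, 0, 0, 0], [1, 0, 0, 0, 0, 0, 0], [1, 0, 0, 0, 0, 0, 0]]])

```text
time_s: 12.75
ee_pos: [0.5193, 0.1438, 0.2446]
tool_rot: [[-0.0, 0.998, 0.068], [-0.0, 0.068, -0.998], [-1.0, -0.0, 0.0]]
contact_force: [0.3, 0.8, -1.1]
opening: 0.0255
```

```bash
python3 - <<'E'
from h import *
s=get_state();f=[grab_frame("scene")[140:320,330:570],grab_frame("side")[80:260,130:370]]
o=np.hstack([cv2.resize(x,(400,300),interpolation=cv2.INTER_CUBIC) for x in f])
m=camera_model("wrist");w=grab_frame("wrist");cv2.imwrite("pics/w4.png",w)
cv2.imwrite("pics/d.png",np.vstack([o,np.hstack([cv2.resize(w[180:330,220:420],(400,300),interpolation=cv2.INTER_CUBIC),np.zeros((300,400,3),np.uint8)])]))
print(s["ee_pos"],s["tool_rot"].round(4),s["opening"],s["contact_force"],s["moment"])
e=s["ee_pos"]
for n in("scene","side"):print(n,proj(n,[e+[0,0,-.085],e+[0,.0015,-.085],[.5208,.1492,.07]]).round(1))
E
```

```text
[0.51929282 0.1437825  0.2445645 ] [[-1.000e-04  9.977e-01  6.780e-02]
 [-2.000e-04  6.780e-02 -9.977e-01]
 [-1.000e+00 -1.000e-04  2.000e-04]] 0.02545074498516259 [ 0.32259052  0.81001847 -1.05610052] [-0.07700604  0.06232578  0.04709195]
scene [[423.5 249.2]
 [424.2 249.5]
 [418.  275.6]]
side [[232.6 158.9]
 [232.3 158.6]
 [238.  192. ]]
```

View pics/d.png

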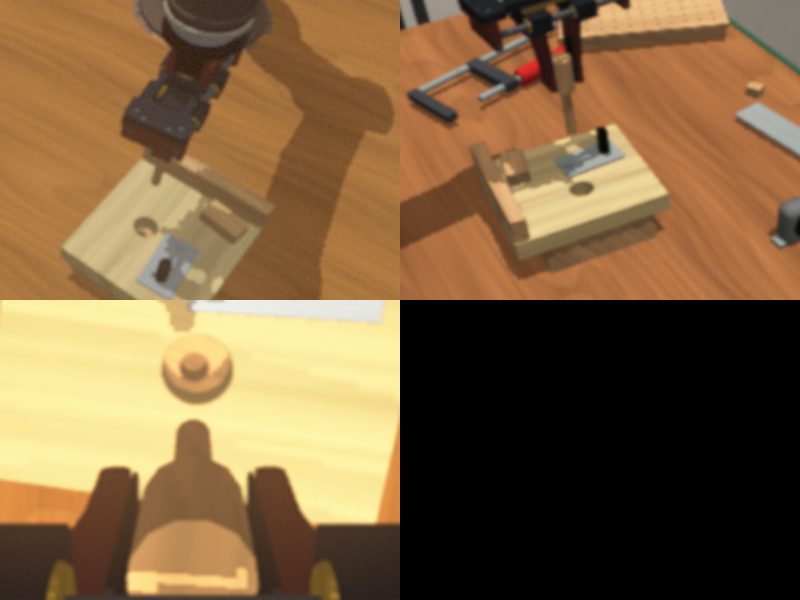

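The pin is held upright. Its tip is at side (232.6,158) and scene (424.2,250.4), within about 1 px of the prediction. In the wrist view the tip's near edge is at (316.5,389.5) and the hole at (317,363).

```bash
python3 - <<'E'
from h import *
m=camera_model("wrist");e=get_state()["ee_pos"];print(e)
print("tip near edge (+y 6mm)",ray("wrist",(316.5,389.5),e[2]-.085,m))
print("hole",ray("wrist",(317,363),.045,m),"bore",ray("wrist",(318.5,364),.07,m))
w=cv2.imread("pics/w4.png");g=cv2.cvtColor(w,cv2.COLOR_BGR2GRAY)
print(g[340:384:2,300:336:2])
E
```

```text
[0.51925488 0.14452179 0.24472377]
tip near edge (+y 6mm) [0.52647663 0.03549997]
hole [ 0.53108014 -0.01893721] bore [ 0.53140431 -0.00328876]
[[ 77  79  78  80  78  78  78  78  79  78  77  79  79  79  78  79  77  78]
 [ 78  78  77  77  77  77  77  77  76  77  78  78  77  77  77  78  78  77]
 [ 79  78  78  79  79  80  79  78  79  79  79  78  79  80  79  79  78  79]
 [ 77  78  79  80  79  79  79  79  79  79  79  80  79  80  79  80  77  79]
 [ 84  84  85  85  85  85  84  84  83  85  83  84  84  84  85  83  83  84]
 [ 84  84  84  84  84  84  83  84  84  84  84  84  84  85  83  84  85  84]
 [ 84  85  83  84  83  84  83  84  85  84  83  84  82  83  83  83  83  83]
 [ 83  85  84  84  84  85  86  83  83  84  84  83  83  82  83  83  83  83]
 [ 84  85  84  84  85  84  84  85  84  84  84  85  84  85  85  83  84  84]
 [ 84  84  84  83  84  83  85  83  84  85  82  84  84  84  84  83  84  84]
 [ 80  81  80  81  81  82  81  81  81  82  82  81  81  80  82  81  82  80]
 [ 82  81  83  82  81  81  82  82  83  82  82  81  82  81  81  81  81  81]
 [ 77  78  76  77  78  78  78  77  77  77  76  77  76  76  76  77  76  77]
 [109 110 110 109 106 106 108 109 112 112 115 115 114 109 109 106 109 113]
 [153 155 154 148 145 146 150 154 157 159 160 162 160 154 151 147 155 161]
 [154 155 155 150 146 148 154 159 160 160 163 164 162 154 152 149 158 163]
 [155 155 155 150 145 149 156 160 159 160 163 163 159 155 152 149 158 163]
 [154 154 154 148 143 152 160 161 159 161 162 162 159 154 152 153 158 162]
 [152 155 153 146 143 154 162 160 159 159 162 162 156 152 152 156 160 162]
 [153 153 151 145 146 157 161 160 158 160 162 161 156 151 151 157 160 161]
 [152 151 150 146 148 159 161 160 158 159 162 161 154 150 152 156 159 161]
 [150 151 148 146 153 159 159 160 157 160 160 159 154 150 152 155 159 161]]
```

```bash
python3 - <<'E'
from h import *
m=camera_model("wrist");e=get_state()["ee_pos"];print(e)
print("tip near edge (+y 6mm)",ray("wrist",(316.5,239.5),e[2]-.085,m))
print("hole",ray("wrist",(317,213),.045,m),"bore",ray("wrist",(318.5,214),.07,m))
E
```

```text
[0.51925488 0.14452179 0.24472377]
tip near edge (+y 6mm) [0.5185109 0.1497543]
hole [0.51953938 0.14579514] bore [0.52053033 0.14970882]
```

Emit:
step_arm(series=[[[1, 3, 0.1, -0.2, 0, 0, 0], [1, 6, 0.1, -0.2, 0, 0, 0], [1, 8, 0.1, -0.2, 0, 0, 0], [1, 9.5, 0.1, -0.2, 0, 0, 0], [1, 10.5, 0.1, -0.2, 0, 0, 0], [1, 10.8, 0.1, -0.2, 0, 0, 0], [1, 10.8, 0.1, -0.2, 0, 0, 0], [1, 10.8, 0.1, -0.2, 0, 0, 0]]])

```text
time_s: 13.9
ee_pos: [0.5204, 0.1473, 0.1372]
tool_rot: [[0.001, 0.998, 0.07], [0.0, 0.07, -0.998], [-1.0, 0.001, -0.0]]
contact_force: [-0.1, -0.1, -0.4]
opening: 0.0253
```

Emit:
step_arm(series=[[[1, 0.15, 0, 0, 0, 0, 0], [1, 0.3, 0, 0, 0, 0, 0], [1, 0.45, 0, 0, 0, 0, 0], [1, 0.6, 0, 0, 0, 0, 0], [1, 0.6, 0, 0, 0, 0, 0]]])

```text
time_s: 14.52
ee_pos: [0.5199, 0.1472, 0.1305]
tool_rot: [[-0.0, 0.998, 0.07], [-0.0, 0.07, -0.998], [-1.0, -0.0, 0.0]]
contact_force: [0.0, 0.4, -0.6]
opening: 0.0255
```

Emit:
step_arm(series=[[[1, 0, 0, 0.1, 0, 0, 0], [1, 0.1, 0, 0.1, 0, 0, 0], [1, 0.2, 0, 0.1, 0, 0, 0], [1, 0.3, 0, 0.1, 0, 0, 0], [1, 0.3, 0, 0.1, 0, 0, 0]]])

```text
time_s: 15.15
ee_pos: [0.52, 0.1462, 0.1276]
tool_rot: [[-0.0, 0.998, 0.07], [-0.0, 0.07, -0.998], [-1.0, -0.0, 0.0]]
contact_force: [-0.6, 0.3, -0.4]
opening: 0.0255
```

Emit:
step_arm(series=[[[1, 0.1, 0, 0, 0, 0, 0], [1, 0.2, 0, 0, 0, 0, 0], [1, 0.3, 0, 0, 0, 0, 0], [1, 0.3, 0, 0, 0, 0, 0]]])

```text
time_s: 15.65
ee_pos: [0.52, 0.1462, 0.1245]
tool_rot: [[-0.0, 0.998, 0.07], [-0.0, 0.07, -0.998], [-1.0, -0.0, 0.0]]
contact_force: [-0.7, -0.6, -0.3]
opening: 0.0252
```

No contact force, and the tip is about 5 mm below the beam's top. It went straight into the hole. I'll go on gently.

Emit:
step_arm(series=[[[1, 0.15, 0, 0, 0, 0, 0], [1, 0.3, 0, 0, 0, 0, 0], [1, 0.45, 0, 0, 0, 0, 0], [1, 0.6, 0, 0, 0, 0, 0], [1, 0.75, 0, 0, 0, 0, 0], [1, 0.9, 0, 0, 0, 0, 0], [1, 0.9, 0, 0, 0, 0, 0]]])

```text
time_s: 16.52
ee_pos: [0.52, 0.1462, 0.1155]
tool_rot: [[-0.0, 0.998, 0.07], [-0.0, 0.07, -0.998], [-1.0, -0.0, 0.0]]
contact_force: [-0.3, -1.2, 0.0]
opening: 0.0255
```

Emit:
step_arm(series=[[[1, 0.15, 0, 0, 0, 0, 0], [1, 0.3, 0, 0, 0, 0, 0], [1, 0.45, 0, 0, 0, 0, 0], [1, 0.6, 0, 0, 0, 0, 0], [1, 0.75, 0, 0, 0, 0, 0], [1, 0.9, 0, 0, 0, 0, 0], [1, 0.9, 0, 0, 0, 0, 0]]])

```text
time_s: 17.4
ee_pos: [0.52, 0.1462, 0.1065]
tool_rot: [[-0.0, 0.998, 0.07], [-0.0, 0.07, -0.998], [-1.0, -0.0, 0.0]]
contact_force: [0.2, 0.3, -1.5]
opening: 0.0257
```

Emit:
step_arm(series=[[[1, 0.1, 0, 0, 0, 0, 0], [1, 0.2, 0, 0, 0, 0, 0], [1, 0.3, 0, 0, 0, 0, 0], [1, 0.4, 0, 0, 0, 0, 0], [1, 0.5, 0, 0, 0, 0, 0], [1, 0.5, 0, 0, 0, 0, 0]]])

```text
time_s: 18.15
ee_pos: [0.52, 0.1462, 0.1015]
tool_rot: [[-0.0, 0.998, 0.07], [-0.0, 0.07, -0.998], [-1.0, -0.0, 0.0]]
contact_force: [-0.2, -1.1, -1.4]
opening: 0.0255
```

Emit:
step_arm(series=[[[1, 0.05, 0, 0, 0, 0, 0], [1, 0.1, 0, 0, 0, 0, 0], [1, 0.1, 0, 0, 0, 0, 0]]])

```text
time_s: 18.52
ee_pos: [0.5201, 0.1462, 0.1006]
tool_rot: [[0.0, 0.998, 0.07], [0.0, 0.07, -0.998], [-1.0, 0.0, -0.0]]
contact_force: [0.4, -0.7, 0.1]
opening: 0.0255
```

Emit:
step_arm(series=[[[1, 0.05, 0, 0, 0, 0, 0], [1, 0.05, 0, 0, 0, 0, 0], [1, 0.05, 0, 0, 0, 0, 0]]])

```text
time_s: 18.9
ee_pos: [0.5201, 0.1462, 0.1004]
tool_rot: [[0.0, 0.998, 0.07], [0.0, 0.07, -0.998], [-1.0, 0.0, -0.0]]
contact_force: [-1.1, -1.9, 4.6]
opening: 0.0257
```

Emit:
step_arm(series=[[[0.2, 0, 0, 0, 0, 0, 0], [0, 0, 0, 0, 0, 0, 0], [0, 0, 0, 0, 0, 0, 0], [0, 0, 0, 0, 0, 0, 0], [0, 0, 0, 0, 0, 0, 0]]])

```text
time_s: 19.52
ee_pos: [0.5201, 0.1462, 0.1001]
tool_rot: [[-0.0, 0.998, 0.07], [0.0, 0.07, -0.998], [-1.0, -0.0, -0.0]]
contact_force: [0.2, -0.0, 0.1]
opening: 0.0437
```

Emit:
step_arm(series=[[[0, -1, 0, 0, 0, 0, 0], [0, -3, 0, 0, 0, 0, 0], [0, -6, 0, 0, 0, 0, 0], [0, -10, 0, 0, 0, 0, 0], [0, -14, 0, 0, 0, 0, 0], [0, -15, 0, -2, 0, 0, 0], [0, -15, 0, -2, 0, 0, 0], [0, -15, 0, -2, 0, 0, 0]]])

```text
time_s: 20.52
ee_pos: [0.5183, 0.1653, 0.2497]
tool_rot: [[-0.001, 0.998, 0.07], [-0.001, 0.07, -0.998], [-1.0, -0.001, 0.001]]
contact_force: [-0.6, -0.2, 0.2]
opening: 0.0437
```

```bash
python3 - <<'E'
from h import *
s=get_state();f=[grab_frame("scene")[170:320,340:540],grab_frame("side")[110:260,140:340]]
m=camera_model("wrist");w=grab_frame("wrist");np.savez("w5.npz",**m)
o=np.hstack([cv2.resize(x,(400,300),interpolation=cv2.INTER_CUBIC) for x in f])
cv2.imwrite("pics/e.png",np.vstack([o,np.hstack([cv2.resize(w[130:280,220:420],(400,300),interpolation=cv2.INTER_CUBIC),np.zeros((300,400,3),np.uint8)])]))
print(s["ee_pos"],s["opening"],s["contact_force"],s["time_s"])
for n in("scene","side","wrist"):print(n,proj(n,[[.5194,.1456,.117],[.5194,.1456,.077]]).round(1))
E
```

```text
[0.5183368  0.16534289 0.24966518] 0.04372079687152307 [-0.60236541 -0.24108599  0.21513282] 20.525
scene [[420.6 261.8]
 [417.3 272.5]]
side [[235.1 175.5]
 [237.7 190.5]]
wrist [[316.6 254.1]
 [316.6 241. ]]
```

View pics/e.png

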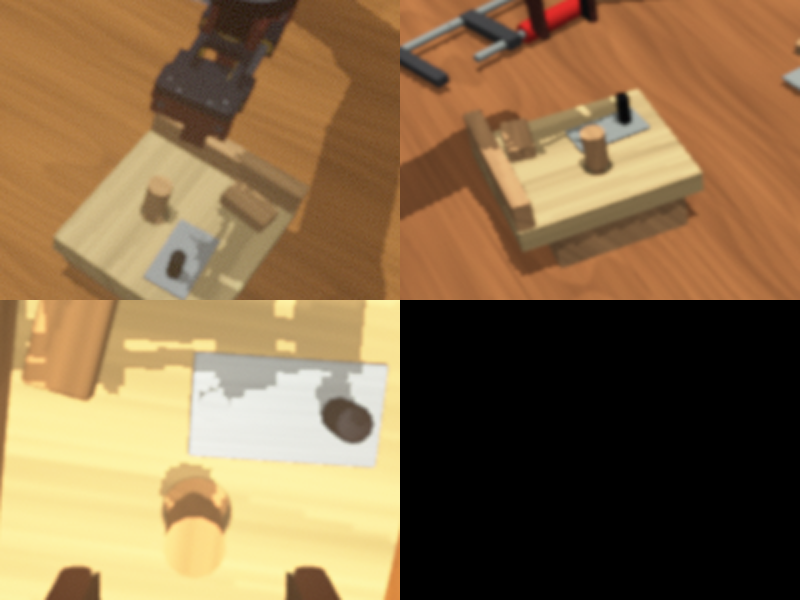

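The pin stands upright in the bore. Its head's top is at scene (419,262.5) and side (236.5,177), within 2 px of the fully-home prediction. The cover is still aside with its knob at scene (428,302), and the gripper is clear, so I'm handing in.

```bash
python3 -c "
from workcell import *
print(close_job())"
```

```text
the job is handed in; nothing more can be done
None
```

The pin is in the blind hole, fully home and released. I handed the job in at about 21 s of the 72 s allowed.

- **Cover:** I swung it aside with the gripper straddling the knob, to about 1.6 rad measured from the wrist picture.
- **Pin:** I took the wooden headed pin from the rack's end hole and left the orange and pink look-alikes alone.
- **Insertion:** With the cover aside, the blind hole showed in the wrist picture about 4 mm off the bore's axis. I aimed straight at it, and the pin went in on the first descent with no noticeable contact, so the spiral search you described was not used. I lowered it in small steps until it touched bottom with about 5 N at the wrist.
- **Last checks:** The tool was at z = 0.100 m at bottom contact, which puts the tip at about 15 mm. The pin's head was within about 2 px of the fully-home prediction in both fixed cameras, and it looked upright. The cover was still aside, the gripper was open and clear, and the wrist force was about zero.

No check failed. The only disagreements were 1–2 mm between cameras, which matches the stated calibration. I did not measure the bystanders again at the end, but I felt no contact with any, and the offcut looked unmoved.

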